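# Specimen under the loupe

## Robot

A 6-joint arm with a two-finger parallel gripper is mounted at the origin on the work surface. World frame = base frame: x ahead of the robot, y to its left, z up, the work surface at z = 0. Lengths are in mm, angles in rad, forces in N, time in s.
With the tool pointing down it reaches from about 325 to 1000 mm from the base axis. Payload 5.1 kg.
Tool frame: the origin (TCP) lies at the very end of the fingers, on their centre line; the grasp point (between the pads) lies 19 mm behind it; z points along the fingers, x is the direction in which the jaws open and shut, and the axes are right-handed (so a half turn about z gives the same grasp; the last joint's range is limited). The gripper opens to 85 mm and grips with 20 to 120 N. Pads are 22 mm wide; open, the fingers measure 114 mm over their backs; the gripper's body (76 mm by 85 mm) begins 54 mm behind the grasp point. The pads swing forward as they close: fully open they stand 13 mm farther back than shut.
Start: joints at [1.182, 0.124, 1.65, -0, 1.367, -0.083], TCP at [195.707, 619.825, 231.322] pointing down, gripper open.
Joint ranges: [-2.61, 2.61], [-1.02, 2.33], [0.03, 2.71], [-1.35, 4.49], [0.32, 2.68], [-2.91, 2.91]. Speed limits (rad/s): [2.57, 2.57, 3.14, 3.14, 3.14, 3.14].

## Interface

Orientations are given as a unit quaternion [w, x, y, z].
In Python, from rig import manip, imaging gives the robot as it stands. The module is installed in compiled form; this text tells all that it offers.
- The arm moves only by the tool drive_tool, never from a script. Its arguments are lists of equal length, an entry for each row: "hand": the opening, from 0 (shut) to 1 (fully open); "travel": the shift along the tool's x, y, z in mm, a list of three; "turn": the turn, a rotation vector about the tool's x, y, z in degrees, a list of three. In form: {"hand": [hand, ...], "travel": [[dx, dy, dz], ...], "turn": [[ax, ay, az], ...]}. A call has 1 to 10 rows; each row shifts and turns the commanded pose from where the row before left it, along the tool's axes as they then stand; what a row does not reach is not made up. A row lasts 1/10 s, in which the tool goes at most 50 mm and 8.59 degrees, less where a joint would pass 70% of its speed; a pose out of reach is approached as far as the arm can. A call is refused whole if a number of a shift passes 50 or a number of a turn 8.59, either way. A call with a gripper value outside its range is refused whole. The fingers move at their own pace and stop on an object; "grip_force" is the grip in N (left out, the last holds). Time passes only in rows, so rows that do not move let the fingers close. It gives the time, the measured TCP pose, the force and the opening at its end, in the units of the state.
- manip.sense(): the state, without advancing time (a new reading comes with each control period).
- imaging.get_image(name): name is "scene" or "top"; returns the picture (420x560x3 uint8, red, green, blue); there is no depth.
- imaging.get_calibration(name): a dict with "mtx" (3x3 intrinsics, pixels), "rvec" (rotation vector, rad) and "tvec" (3), from world to camera coordinates, as OpenCV has them. Camera axes: x right, y down, z forward; pixel columns grow to the right and rows downward; lengths in mm; the calibration is good to about 2 mm. A picture is of the moment at which its call begins. get_calibration takes no time and is no camera call.
- manip.sign_off(): hands the job in, once; it reports no verdict.
The state is a dict: "t": time; "q": joint angles; "joint_velocities": joint speeds; "tau": joint torques, N m; "tcp_pos": TCP position; "orientation": TCP orientation; "contact_force": force on the tool from outside, world axes, zero at the start; "wrist_torque": the same for the moment, N m; "grip_width": finger opening in mm.
Only numpy, scipy, OpenCV 4.12 (cv2) and the standard library are available. Lean on these libraries where they do the work, as an engineer would, in place of code of your own. Each camera call takes 0.05 s, during which the arm holds its last target.

## Task

Pick the round specimen from the board and set it down gently, upright and centred, on top of the narrow raised pedestal of the inspection stand, and let go of it. Then take the loupe from its rest by the handle and hold it level and still, its lens straight above the specimen and the middle of its rim at the height of the pointer on the post, touching neither specimen nor stand. Finish while still holding the loupe there: do not put it down, do not shift the pointer, and leave the other things on the table where they are.

Things in the scene. Friction and masses are not known exactly. Their poses are not given: they have to be found in the camera images.
- round_mount: The round specimen: a grey plastic disc 30 mm in diameter and 22 mm high with a small round steel face on top, about 40 g, standing loose on the specimen board. It is one of three grey specimens in a row, 85 mm apart; the others are a larger square and a long bar, and which stands where changes. Origin: centre of its underside; z up.
- board: Fixed white board 260 x 85 mm, 8 mm thick, on the right of the table, on which the three specimens stand in a row along its long (x) axis, at the middle and 85 mm to either side. Origin: centre of its underside.
- stand: Fixed inspection stand: a grey base plate 170 x 90 mm, 12 mm thick, reaching from 50 mm on the near side of the pedestal to 120 mm beyond it; a steel pedestal with a round flat top 26 mm in diameter, 60 mm above the table; and, 100 mm beyond the pedestal along the stand's x axis, a thin steel post 12 mm in diameter, 196 mm high, that carries the pointer. Origin: on the table under the pedestal's axis; x points from the pedestal to the post, z up.
- pedestal_top (a point): Centre of the pedestal's flat round top, 60 mm above the table; z up.
- pointer_tip (a point): Tip of the steel pointer (6 mm wide, 3 mm thick) that marks the focal height. It sits on a black collar 24 mm in diameter and 18 mm high on the post and points horizontally from the post towards the pedestal's axis; the tip is 60 mm from that axis. Its height, 123 to 167 mm above the table, changes from start to start; the collar is held by stiff friction (12 N) and must not be shifted. z up.
- loupe: The loupe: a black lens rim 54 mm in diameter and 14 mm thick around a clear lens, with a straight black handle 16 mm wide, 14 mm high and about 120 mm long in the same plane; about 90 g. It lies level on its rest, the lens centre 42 mm above the table. Origin: centre of the lens, midway in the rim's thickness; x points away from the handle (the handle runs along -x, from 27 to 146 mm from the lens centre), z is the lens axis, up.
- loupe_grip (a point): Point on the handle's centre line, 85 mm from the lens centre, midway between the two saddles of the rest: a good place to grasp, across the handle (along the loupe's y axis). The centre of mass is about 15 mm nearer to the lens.
- loupe_rest: Fixed grey rest on the left of the table: base plate 130 x 60 mm, 8 mm thick, with two saddles 12 mm thick (96 mm apart, centre to centre) whose seats are 35 mm above the table, with cheeks 8 mm higher on both sides of the handle. Between the saddles there is 84 mm of free length for the fingers, and 27 mm of free depth below the handle. Origin: on the table below loupe_grip; x along the parked handle towards the lens.
- square_mount: Bystander: grey square specimen 38 x 38 x 22 mm on the board; leave it. Origin: centre of its underside.
- bar_mount: Bystander: grey bar-shaped specimen 22 x 60 x 22 mm, lying across the board; leave it. Origin: centre of its underside.
- slide_box: Bystander: wooden box 75 x 50 x 30 mm. Origin: centre of its underside.
- dish: Bystander: shallow glass dish 60 mm wide, 14 mm high. Origin: centre of its underside.
- mouse: Bystander: black computer mouse 100 x 56 x 31 mm. Origin: centre of its underside.
- screwdriver: Bystander: screwdriver 160 mm long, lying. Origin: on its underside near its middle.
- lens_cap: Bystander: black lens cap 42 mm in diameter, 10 mm high. Origin: centre of its underside.
There are look-alikes about, which are no part of the job. What is shaped like the stand but purple is not meant.

How it is judged (in metres and radians):
On the way, in this order (a step that is already met when the one before it is completed fails the run):
1. the round specimen stands centred and upright on the pedestal, released, the loupe still on its rest (horizontal distance between round_mount and pedestal_top below 0.008 m and z of round_mount in the frame of pedestal_top between -0.004 and 0.004 m and angle between round_mount's own z axis and vertical below 0.1 rad and contact force between round_mount and stand above 0.05 N and contact force between round_mount and the fingers below 0.05 N and linear speed of round_mount below 0.03 m/s and z of loupe in the frame of loupe_rest below 0.047 m), for 0.2 s.
2. the loupe is lifted off its rest in the fingers (z of loupe in the frame of loupe_rest above 0.06 m and contact force between loupe and the fingers above 1 N and contact force between loupe and loupe_rest below 0.05 N), for 0.2 s.
At the end, for the whole second after the job is handed in: Specimen upright (0.1 rad), released and at rest on the pedestal, within 8 mm of its centre; loupe held by the fingers alone, still, level (0.12 rad), lens centre within 12 mm of straight above the specimen and 6 mm of the pointer's height; pointer not shifted 4 mm, no bystander 20 mm (horizontal distance between round_mount and pedestal_top below 0.008 m and z of round_mount in the frame of pedestal_top between -0.004 and 0.004 m and angle between round_mount's own z axis and vertical below 0.1 rad and contact force between round_mount and stand above 0.05 N and contact force between round_mount and the fingers below 0.05 N and linear speed of each of round_mount, loupe below 0.03 m/s and horizontal distance between loupe and round_mount below 0.012 m and z of loupe in the frame of pointer_tip between -0.006 and 0.006 m and angle between loupe's own z axis and vertical below 0.12 rad and contact force between loupe and the fingers above 1 N and contact force between loupe and stand below 0.05 N and contact force between loupe and round_mount below 0.05 N and contact force between loupe and loupe_rest below 0.05 N and angular speed of loupe below 0.2 rad/s); the arm keeps its last pose, push and grip.
It fails at once if the specimen is dropped or thrown instead of set down (contact force between round_mount and the fingers below 0.01 N and linear speed of round_mount above 0.45 m/s).
It fails at once if the pointer is shifted (distance of pointer_tip from where it was at the start of the episode above 0.004 m).
It fails at once if another thing on the table is shifted (distance of any of square_mount, bar_mount, slide_box, dish, mouse, screwdriver, lens_cap from where it was at the start of the episode above 0.02 m).
It also fails if it takes over 58 s, if anything falls off the work surface, if the arm or the gripper's body presses on something with over 40 N, if the wrist force passes 120 N, or if a joint passes its speed limit or range.

## Working session

There is one attempt and no reset: what is moved stays moved. The work goes in short steps, Python scripts to look and compute and a tool call to move; the robot and the scene stay as the last step left them, time stands still between calls to the robot, and variables do not carry over. Pictures are saved under pics/ and viewed, and the job is handed in when it is done.

Besides the shell and the picture viewer there is one more tool, called as name(argument=value, ...) on one line, values as JSON. drive_tool: Moves the arm, as the interface text tells. Its arguments: {"type":"object","properties":{"hand":{"type":"array","items":{"type":"number"}},"travel":{"type":"array","items":{"type":"array","items":{"type":"number"}}},"turn":{"type":"array","items":{"type":"array","items":{"type":"number"}}},"grip_force":{"type":"number"}},"required":["hand","travel","turn"]}

```bash
mkdir -p pics; python3 - <<'E'
from rig import manip, imaging
import cv2
print(manip.sense())
for n in ("scene","top"):
    im=imaging.get_image(n); cv2.imwrite(f"pics/{n}0.png",im[:,:,::-1])
    c=imaging.get_calibration(n); print(n,c)
    R=cv2.Rodrigues(c['rvec'])[0]; print(-R.T@c['tvec'].reshape(3))
E
```

```text
{'t': 0.0, 'q': array([ 1.18243132e+00,  1.24502088e-01,  1.65166896e+00, -1.21902301e-05,
        1.36749156e+00, -8.26018629e-02]), 'joint_velocities': array([ 0.00053319, -0.00077693,  0.00104723,  0.0004689 , -0.00216792,
       -0.00197085]), 'tau': array([ 1.96149653e-03, -4.23620045e+01, -3.65450978e+01,  3.09281347e-05,
        7.03257567e-03, -1.34064280e-05]), 'tcp_pos': array([195.46514797, 619.27782215, 230.05794523]), 'orientation': array([ 5.45983526e-04,  8.06541152e-01,  5.91177045e-01, -8.79272093e-04]), 'contact_force': array([-0.25282787,  0.9432764 , -0.04923167]), 'wrist_torque': array([ 0.02769329,  0.04598788, -0.01674705]), 'grip_width': 85.48475277022767}
scene {'mtx': array([[457.7000588 ,   0.        , 284.08737303],
       [  0.        , 457.7000588 , 214.40046486],
       [  0.        ,   0.        ,   1.        ]]), 'rvec': array([ 1.69553977,  1.53725048, -0.78817076]), 'tvec': array([ -73.10491495, -179.82598031, 1533.82271891])}
[1364.98412668  -89.24286357  720.5191809 ]
top {'mtx': array([[492.46541851,   0.        , 280.0849036 ],
       [  0.        , 492.46541851, 205.69315808],
       [  0.        ,   0.        ,   1.        ]]), 'rvec': array([ 2.11727209, -2.17490357,  0.13309892]), 'tvec': array([  43.55777302,  481.357808  , 1167.44007065])}
[ 320.60419169   19.38429626 1222.02951634]
```

```bash
ls
```

```text
pics
```

View pics/scene0.png

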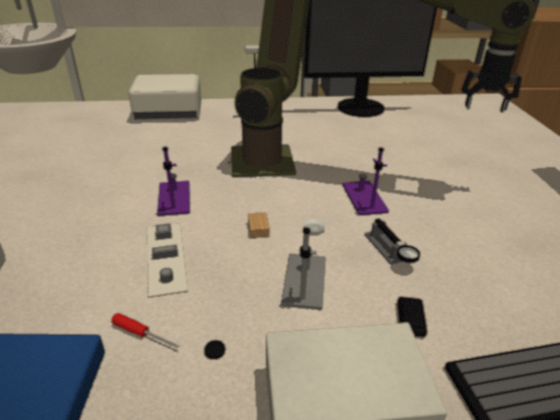

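View pics/top0.png

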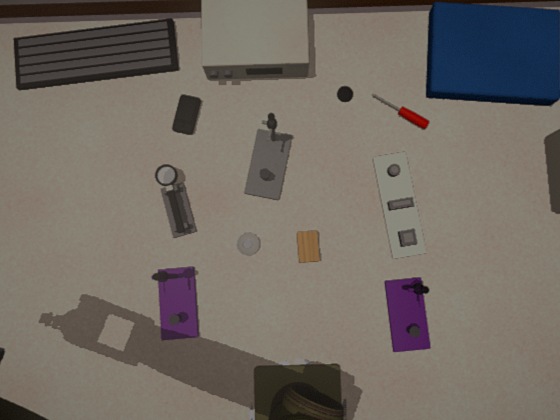

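```bash
python3 - <<'E'
import cv2
a=cv2.imread('pics/scene0.png'); b=cv2.imread('pics/top0.png')
cv2.imwrite('pics/s_stand.png',cv2.resize(a[210:320,250:360],None,fx=5,fy=5,interpolation=cv2.INTER_CUBIC))
cv2.imwrite('pics/t_stand.png',cv2.resize(b[100:210,230:310],None,fx=5,fy=5,interpolation=cv2.INTER_CUBIC))
cv2.imwrite('pics/t_loupe.png',cv2.resize(b[155:245,140:210],None,fx=6,fy=6,interpolation=cv2.INTER_CUBIC))
cv2.imwrite('pics/s_loupe.png',cv2.resize(a[205:275,355:430],None,fx=6,fy=6,interpolation=cv2.INTER_CUBIC))
cv2.imwrite('pics/t_board.png',cv2.resize(b[145:265,365:435],None,fx=5,fy=5,interpolation=cv2.INTER_CUBIC))
cv2.imwrite('pics/s_board.png',cv2.resize(a[210:300,140:195],None,fx=6,fy=6,interpolation=cv2.INTER_CUBIC))
E
```

```text
(no output)
```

View pics/s_stand.png

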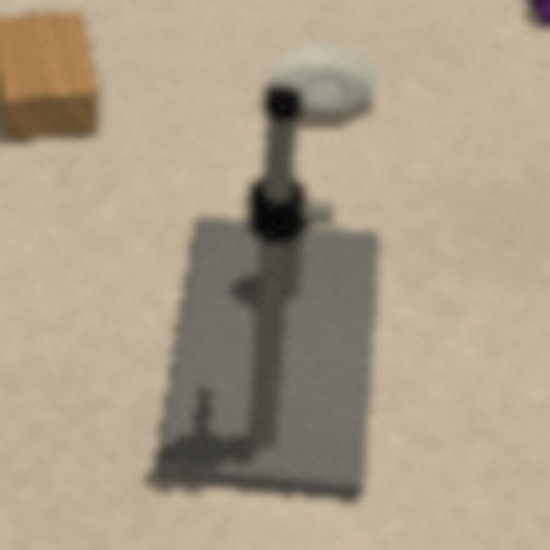

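View pics/t_stand.png

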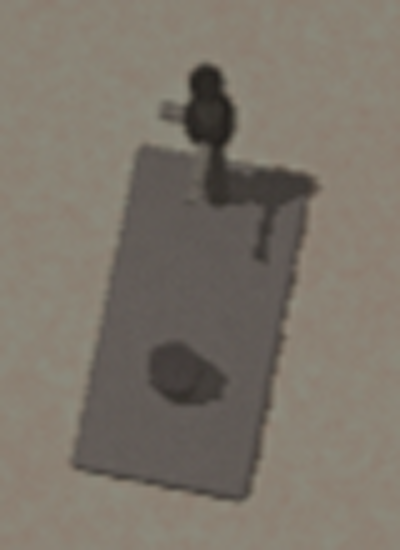

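View pics/t_loupe.png

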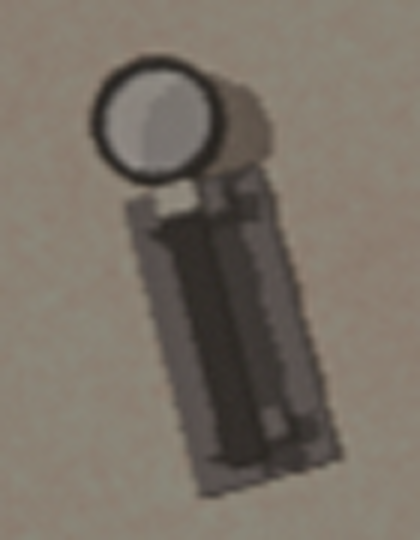

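View pics/s_loupe.png

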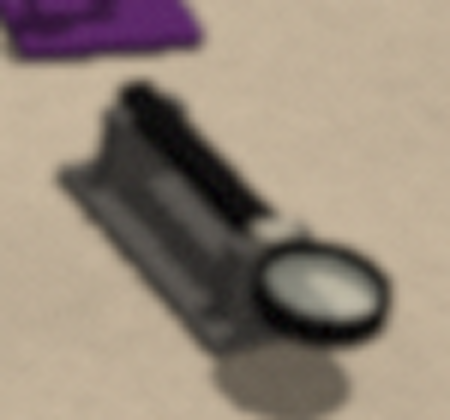

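View pics/t_board.png

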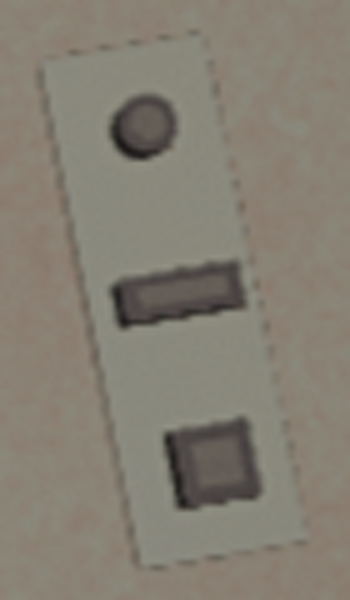

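View pics/s_board.png

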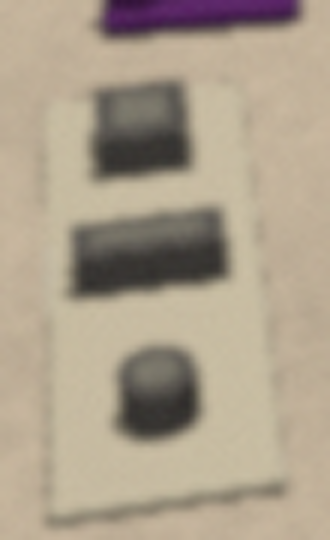

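```bash
cat > h.py <<'E'
import numpy as np, cv2
from rig import manip, imaging
C={}
for n in("scene","top"):
    c=imaging.get_calibration(n);R=cv2.Rodrigues(c['rvec'])[0];t=np.array(c['tvec']).reshape(3)
    C[n]=(np.array(c['mtx']),R,t,-R.T@t,c)
def ray(n,uv):
    K,R,t,o,_=C[n]; d=R.T@np.linalg.solve(K,[uv[0],uv[1],1.]); return o,d/np.linalg.norm(d)
def onz(n,uv,z):
    o,d=ray(n,uv); return o+d*(z-o[2])/d[2]
def proj(n,P):
    c=C[n][4]; return cv2.projectPoints(np.array(P,float).reshape(-1,1,3),c['rvec'],c['tvec'],c['mtx'],None)[0].reshape(-1,2)
def tri(a,b): # a in scene, b in top
    o1,d1=ray('scene',a);o2,d2=ray('top',b)
    s=np.linalg.lstsq(np.c_[d1,-d2],o2-o1,rcond=None)[0]
    p,q=o1+s[0]*d1,o2+s[1]*d2
    return (p+q)/2,np.linalg.norm(p-q)
E
python3 - <<'E'
from h import *
np.set_printoptions(precision=1,suppress=True)
def T(x,y,ox,oy,f): return ((x+.5)/f+ox-.5,(y+.5)/f+oy-.5)
ts=lambda x,y:T(x,y,230,100,5); ss=lambda x,y:T(x,y,250,210,5)
print("plate corners top z12")
for p in [(140,145),(310,175),(73,466),(246,500)]: print(onz('top',ts(*p),12))
print("plate corners scene z12")
for p in [(197,218),(378,236),(150,478),(360,490)]: print(onz('scene',ss(*p),12))
print('ped',onz('top',ts(180,370),60))
print('collar',tri(ss(276,208),ts(209,118)))
print('posttop',tri(ss(283,95),ts(206,78)))
print('knob',tri(ss(322,212),ts(165,112)))
tl=lambda x,y:T(x,y,140,155,6); sl=lambda x,y:T(x,y,355,205,6)
print('lens',tri(sl(321,288),tl(157,120)),onz('top',tl(157,120),49),onz('scene',sl(321,282),49))
print('handle end top',onz('top',tl(240,460),49),onz('top',tl(190,225),49), 'scene end',onz('scene',sl(140,95),49))
tb=lambda x,y:T(x,y,365,145,5); sb=lambda x,y:T(x,y,140,210,6)
print('round',onz('top',tb(147,124),30),onz('scene',sb(160,372),30))
print('bar',onz('top',tb(182,290),30),'sq',onz('top',tb(218,458),30))
E
```

```text
plate corners top z12
[683.9  82.7  12. ]
[665.7  -3.   12. ]
[520.1 119.3  12. ]
[500.5  33.6  12. ]
plate corners scene z12
[506.4  30.3  12. ]
[527.4 116.   12. ]
[677.3  -9.9  12. ]
[692.1  77.9  12. ]
ped [557.4  63.1  60. ]
collar (array([657.2,  42.9, 139.3]), np.float64(3.1573024426781333))
posttop (array([657.5,  42.7, 195.9]), np.float64(2.6150933049112206))
knob (array([660.6,  62. , 138.8]), np.float64(4.875914404075159))
lens (array([565. , 306.5,  42.9]), np.float64(2.921695301776536)) [564.2 306.5  49. ] [568.8 302.6  49. ]
handle end top [425.1 272.5  49. ] [520.7 292.9  49. ] scene end [439.  266.9  49. ]
round [ 565.  -251.9   30. ] [ 569.5 -254.5   30. ]
bar [ 482.2 -264.2   30. ] sq [ 399.8 -276.7   30. ]
```

drive_tool(hand=[1, 1, 1, 1, 1, 1, 1, 1, 1, 1], travel=[[0, 0, -15], [0, 0, -15], [-32, 23, 0], [-32, 23, 0], [-32, 23, 0], [-32, 23, 0], [-32, 23, 0], [-32, 23, 0], [-32, 23, 0], [-32, 23, 0]], turn=[[0, 0, -2.4], [0, 0, -2.3], [0, 0, 0], [0, 0, 0], [0, 0, 0], [0, 0, 0], [0, 0, 0], [0, 0, 0], [0, 0, 0], [0, 0, 0]])

```text
t: 1.1
tcp_pos: [318.4, 327.8, 260.8]
orientation: [0.0, 0.781, 0.624, -0.0]
contact_force: [0.4, 0.4, 0.1]
grip_width: 85.1
```

drive_tool(hand=[1, 1, 1, 1, 1, 1, 1, 1, 1, 1], travel=[[-32, 23, 0], [-32, 23, 0], [-32, 23, 0], [-32, 23, 0], [-32, 23, 0], [-32, 23, 0], [-32, 23, 0], [-32, 23, 0], [-32, 23, 0], [-32, 23, 0]], turn=[[0, 0, 0], [0, 0, 0], [0, 0, 0], [0, 0, 0], [0, 0, 0], [0, 0, 0], [0, 0, 0], [0, 0, 0], [0, 0, 0], [0, 0, 0]])

```text
t: 2.1
tcp_pos: [471.6, -35.3, 260.9]
orientation: [-0.0, 0.782, 0.624, -0.0]
contact_force: [0.2, 0.0, 0.6]
grip_width: 85.1
```

drive_tool(hand=[0.7, 0.7, 0.7, 0.7, 0.7, 0.7, 0.7, 0.7, 0.7, 0.7], travel=[[-32, 23, 0], [-32, 23, 0], [-32, 23, 0], [-32, 23, 0], [-32, 23, 0], [-32, 23, 0], [0, 0, 30], [0, 0, 30], [0, 0, 30], [0, 0, 0]], turn=[[0, 0, 0], [0, 0, 0], [0, 0, 0], [0, 0, 0], [0, 0, 0], [0, 0, 0], [0, 0, 0], [0, 0, 0], [0, 0, 0], [0, 0, 0]])

```text
t: 3.1
tcp_pos: [560.2, -249.9, 165.0]
orientation: [-0.005, 0.782, 0.624, -0.002]
contact_force: [-0.5, 0.5, -1.7]
grip_width: 59.9
```

```bash
cat >> h.py <<'E'
def delta(P,ang=None):
    s=manip.sense(); q=s['orientation']; from scipy.spatial.transform import Rotation as Ro
    M=Ro.from_quat(q,scalar_first=True).as_matrix(); a=np.degrees(np.arctan2(M[1,0],M[0,0]))
    print('t',s['t'],'tcp',s['tcp_pos'].round(1),'ang',a.round(2),'tilt',np.degrees(M[:2,2]).round(2),'w',round(s['grip_width'],1),'F',s['contact_force'].round(1))
    if P is None: return
    if ang is not None: print('turn z',round(a-ang,2)); a=ang
    c,s_=np.cos(np.radians(a)),np.sin(np.radians(a)); d=np.array(P)-s['tcp_pos']
    print('delta tool',(c*d[0]+s_*d[1]).round(1),(s_*d[0]-c*d[1]).round(1),(-d[2]).round(1))
def snap(k):
    for n in('scene','top'):
        cv2.imwrite(f'pics/{n}{k}.png',imaging.get_image(n)[:,:,::-1])
def crop(n,k,x0,x1,y0,y1,f):
    a=cv2.imread(f'pics/{n}{k}.png'); cv2.imwrite(f'pics/{n}{k}_c{x0}.png',cv2.resize(a[y0:y1,x0:x1],None,fx=f,fy=f,interpolation=cv2.INTER_CUBIC))
E
python3 - <<'E'
from h import *
delta((567,-253,150)); snap(1)
s=manip.sense()['tcp_pos']; print(proj('scene',s),proj('top',s))
E
```

```text
t 3.1 tcp [ 560.2 -249.9  165. ] ang 77.16 tilt [-0.56  0.31] w 59.9 F [-0.5  0.5 -1.7]
delta tool -1.5 7.3 15.0
[[159.60441487 218.34079027]] [[407.79561906 156.81498192]]
```

```bash
python3 - <<'E'
from h import *
crop('scene',1,110,210,150,300,4); crop('top',1,340,460,90,230,4)
E
```

```text
(no output)
```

View pics/scene1_c110.png

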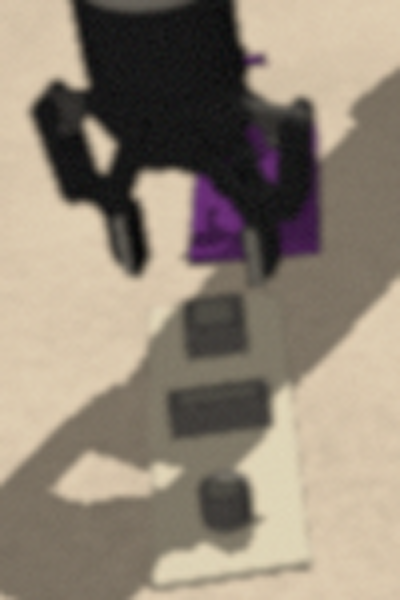

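View pics/top1_c340.png

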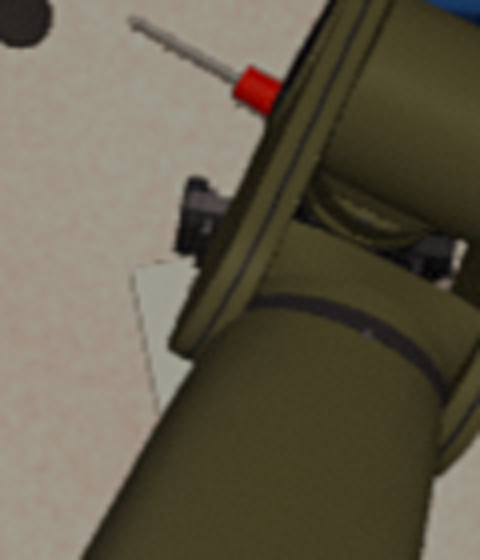

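drive_tool(hand=[0.7, 0.7, 0.7, 0.7, 0.7, 0.7, 0.7, 0.7], travel=[[-2, 4, 30], [0, 0, 40], [0, 0, 30], [0, 0, 20], [0, 0, 10], [0, 0, 5], [0, 0, 0], [0, 0, 0]], turn=[[0, 0, 0], [0, 0, 0], [0, 0, 0], [0, 0, 0], [0, 0, 0], [0, 0, 0], [0, 0, 0], [0, 0, 0]])

```text
t: 4.0
tcp_pos: [568.3, -255.0, 38.3]
orientation: [0.001, 0.782, 0.624, 0.001]
contact_force: [-0.0, -0.8, 1.1]
grip_width: 59.7
```

```bash
python3 - <<'E'
from h import *
delta((566,-253,13)); snap(2);crop('scene',2,110,210,190,300,5); crop('top',2,340,460,90,230,4)
E
```

```text
t 4.0 tcp [ 568.3 -255.    38.3] ang 77.19 tilt [ 0.16 -0.09] w 59.7 F [-0.  -0.8  1.1]
delta tool 1.4 -2.7 25.3
```

View pics/scene2_c110.png

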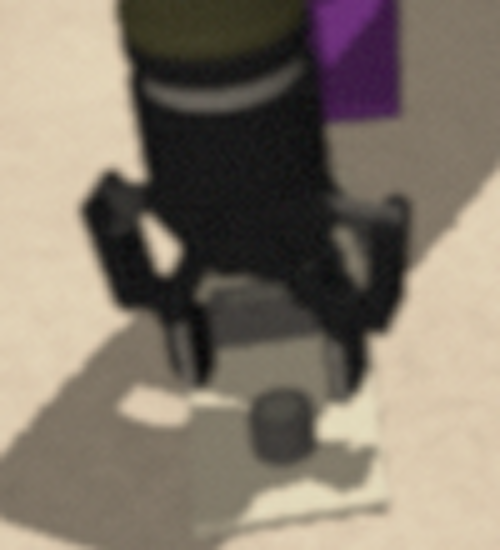

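```bash
python3 - <<'E'
from h import *
f=lambda x,y:((x+.5)/5+110-.5,(y+.5)/5+190-.5)
for z in(38,44,48): print(z,onz('scene',f(269,388),z).round(1))
print(onz('scene',f(282,402),30).round(1), proj('scene',manip.sense()['tcp_pos']),f(269,388))
E
```

```text
38 [ 563.3 -260.4   38. ]
44 [ 570.3 -258.9   44. ]
48 [ 575.  -257.9   48. ]
[ 564.1 -255.6   30. ] [[165.66711709 268.43101327]] (163.4, 267.2)
```

drive_tool(hand=[0.7, 0.7, 0.7, 0.7, 0.2, 0.2, 0.2, 0.2, 0.2, 0.2], travel=[[2, -4.5, 0], [0, 0, 12], [0, 0, 12], [0, 0, 0], [0, 0, 0], [0, 0, 0], [0, 0, 0], [0, 0, 0], [0, 0, 0], [0, 0, 0]], turn=[[0, 0, 0], [0, 0, 0], [0, 0, 0], [0, 0, 0], [0, 0, 0], [0, 0, 0], [0, 0, 0], [0, 0, 0], [0, 0, 0], [0, 0, 0]], grip_force=30)

```text
t: 5.1
tcp_pos: [563.1, -251.5, 12.5]
orientation: [0.0, 0.782, 0.624, 0.0]
contact_force: [-0.1, -1.1, 0.3]
grip_width: 29.0
```

```bash
python3 - <<'E'
from h import *
delta(None); snap(3);crop('scene',3,110,210,190,300,5)
E
```

```text
t 5.1 tcp [ 563.1 -251.5   12.5] ang 77.18 tilt [ 0.02 -0.01] w 29.0 F [-0.1 -1.1  0.3]
```

View pics/scene3_c110.png

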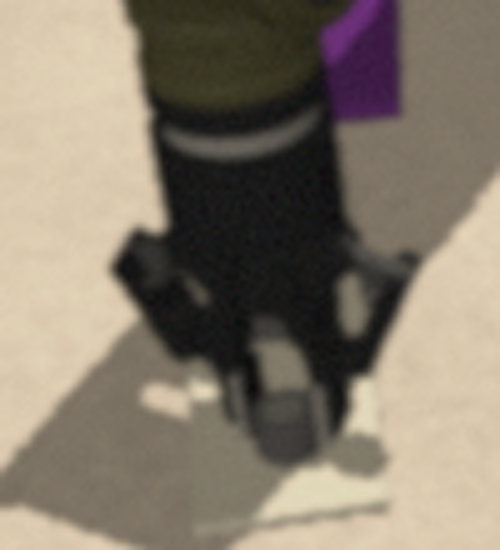

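drive_tool(hand=[0.2, 0.2, 0.2, 0.2, 0.2, 0.2, 0.2, 0.2, 0.2, 0.2], travel=[[0, 0, -10], [0, 0, -20], [0, 0, -30], [0, 0, -30], [0, 0, -10], [10, -3, 0], [20, -5, 0], [25, -6, 0], [25, -6, 0], [25, -6, 0]], turn=[[0, 0, 0], [0, 0, 0], [0, 0, 0], [0, 0, 0], [0, 0, 0], [0, 0, 0], [0, 0, 0], [0, 0, 0], [0, 0, 0], [0, 0, 0]], grip_force=40)

```text
t: 6.2
tcp_pos: [559.0, -140.2, 109.4]
orientation: [-0.002, 0.781, 0.624, -0.001]
contact_force: [-0.2, -0.1, -0.1]
grip_width: 27.9
```

drive_tool(hand=[0.2, 0.2, 0.2, 0.2, 0.2, 0.2, 0.2, 0.2, 0.2, 0.2], travel=[[25, -6, 0], [25, -6, 0], [25, -6, 0], [25, -6, 0], [25, -6, 0], [25, -6, 0], [25, -6, 0], [17, -4, 0], [10, -3, 0], [0, 0, 0]], turn=[[0, 0, 0], [0, 0, 0], [0, 0, 0], [0, 0, 0], [0, 0, 0], [0, 0, 0], [0, 0, 0], [0, 0, 0], [0, 0, 0], [0, 0, 0]])

```text
t: 7.2
tcp_pos: [556.3, 66.4, 110.5]
orientation: [-0.001, 0.781, 0.625, -0.001]
contact_force: [0.3, -1.5, -0.9]
grip_width: 28.5
```

```bash
python3 - <<'E'
from h import *
delta((558,64.5,90)); snap(4);crop('scene',4,250,360,180,320,4); crop('top',4,210,330,90,230,4)
E
```

```text
t 7.2 tcp [556.3  66.4 110.5] ang 77.32 tilt [-0.19  0.01] w 28.5 F [ 0.3 -1.5 -0.9]
delta tool -1.4 2.1 20.5
```

View pics/scene4_c250.png

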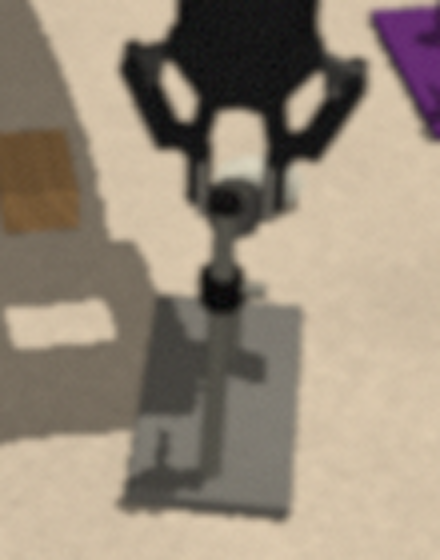

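View pics/top4_c210.png

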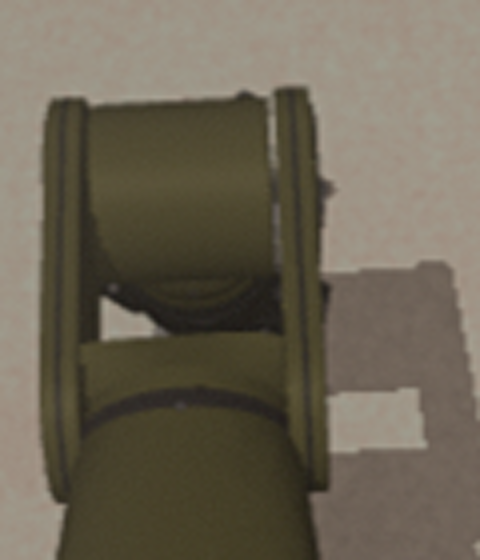

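```bash
python3 - <<'E'
from h import *
im=cv2.imread('pics/top0.png').astype(int)
print(im[190,262],im[150,255],im[173,266],im[200,235],im[170,285])
hsv=cv2.cvtColor(im.astype(np.uint8),cv2.COLOR_BGR2HSV)
# saturation: plate neutral grey vs. tan table
roi=np.zeros(im.shape[:2],np.uint8); roi[118:205,238:300]=1
sat=im[:,:,2]-im[:,:,0]; 
m=((sat<14)&(roi>0)).astype(np.uint8)
cs,_=cv2.findContours(m,cv2.RETR_EXTERNAL,cv2.CHAIN_APPROX_NONE); c=max(cs,key=cv2.contourArea)
m[:128]=0
print(cv2.contourArea(c))
cv2.imwrite('pics/m.png',cv2.resize(m[110:210,230:310]*255,None,fx=5,fy=5,interpolation=0))
v=im.sum(2)
for y in range(164,184): print(y,v[y,254:282])
E
```

```text
[88 91 99] [87 91 97] [58 61 66] [118 131 137] [70 77 85]
2324.0
164 [274 276 281 281 283 277 276 272 276 278 276 274 276 279 278 275 279 282
 278 274 268 268 272 268 272 276 273 274]
165 [278 279 280 281 276 281 275 275 279 278 278 271 274 277 276 276 276 278
 278 277 272 268 268 273 270 276 275 274]
166 [278 273 276 287 280 279 277 276 276 280 278 276 279 277 272 274 277 278
 278 278 276 273 271 275 274 274 273 270]
167 [277 278 284 278 278 275 279 278 283 280 275 277 276 278 279 278 278 280
 282 281 279 272 272 270 274 278 272 273]
168 [278 276 277 282 285 283 278 277 267 238 232 225 236 263 279 278 277 277
 274 273 280 277 273 274 269 273 272 276]
169 [275 273 279 281 286 283 256 220 204 197 189 188 194 219 259 282 282 275
 275 272 276 275 277 271 272 274 275 272]
170 [275 277 279 283 282 262 218 188 183 184 186 184 185 194 211 255 274 276
 277 270 275 278 278 274 274 271 272 275]
171 [279 272 280 277 282 258 199 190 188 188 187 189 187 186 188 198 234 278
 275 280 277 274 279 269 273 275 273 272]
172 [279 276 277 280 282 254 192 185 188 192 194 190 187 190 191 178 184 210
 248 2
[... 644 characters left out ...]
273 278 273 283 272 239 183 156 162 166 156 155 158 183 188 187
 185 186 231 277 275 268 269 274 273 278]
179 [276 278 272 279 275 279 282 278 243 187 158 148 147 149 174 180 187 184
 186 188 232 270 271 271 276 277 278 275]
180 [274 277 277 277 277 273 279 279 274 254 216 180 175 178 182 187 185 227
 258 259 262 271 271 272 270 273 270 274]
181 [274 274 272 275 271 276 275 277 277 276 266 267 260 261 265 264 263 271
 279 280 276 275 270 273 266 273 272 271]
182 [271 274 273 278 272 274 272 276 275 278 281 277 281 283 281 281 275 280
 275 276 265 270 273 269 271 269 270 258]
183 [276 275 277 279 272 273 271 271 275 277 277 278 279 278 275 273 274 279
 274 270 273 269 272 269 271 268 276 253]
```

View pics/m.png

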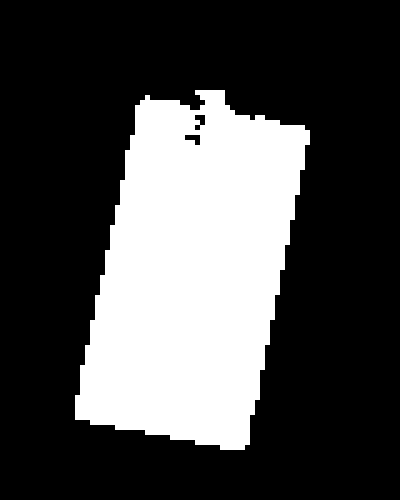

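```bash
python3 - <<'E'
from h import *
print(onz('top',(264.5,173.2),60))
im=cv2.imread('pics/top0.png').astype(int)
m=np.zeros(im.shape[:2],np.uint8); m[118:205,238:300]=1
m&=((im[:,:,2]-im[:,:,0])<14).astype(np.uint8)
m[:131,:258+0]*=1
ys,xs=np.nonzero(m); ok=~((ys<133)&(xs>264)&(xs<276)); 
hull=cv2.convexHull(np.c_[xs,ys][ok].astype(np.float32))
P=np.array([onz('top',p[0],12)[:2] for p in hull],np.float32)
print(cv2.minAreaRect(P))
E
```

```text
[558.49474821  65.76791873  60.        ]
((604.4629516601562, 55.75346374511719), (88.7506103515625, 194.89712524414062), 77.51007843017578)
```

drive_tool(hand=[0.2, 0.2, 0.2, 0.2, 0.2, 0.2, 0.2, 0.2], travel=[[-0.5, 2, 10], [0, 0, 15], [0, 0, 10], [0, 0, 4], [0, 0, 2], [0, 0, 0], [0, 0, 0], [0, 0, 0]], turn=[[0, 0, 0], [0, 0, 0], [0, 0, 0], [0, 0, 0], [0, 0, 0], [0, 0, 0], [0, 0, 0], [0, 0, 0]])

```text
t: 8.1
tcp_pos: [560.3, 63.7, 72.0]
orientation: [0.0, 0.782, 0.624, 0.0]
contact_force: [0.3, -0.3, -0.7]
grip_width: 28.3
```

```bash
python3 - <<'E'
from h import *
delta((558,65.5,65)); snap(5);crop('scene',5,250,360,180,320,4)
E
```

```text
t 8.1 tcp [560.3  63.7  72. ] ang 77.18 tilt [0.07 0.  ] w 28.3 F [ 0.3 -0.3 -0.7]
delta tool 1.3 -2.7 7.0
```

View pics/scene5_c250.png

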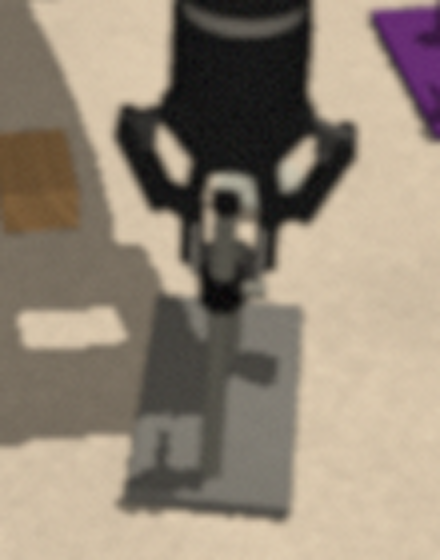

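drive_tool(hand=[0.2, 0.2, 0.2, 0.2, 0.2, 0.2, 0.2, 0.2], travel=[[1.3, -2.4, 0], [0, 0, 2], [0, 0, 2], [0, 0, 1.5], [0, 0, 1], [0, 0, 0], [0, 0, 0], [0, 0, 0]], turn=[[0, 0, 0], [0, 0, 0], [0, 0, 0], [0, 0, 0], [0, 0, 0], [0, 0, 0], [0, 0, 0], [0, 0, 0]])

```text
t: 9.0
tcp_pos: [557.9, 65.4, 64.8]
orientation: [0.0, 0.782, 0.624, 0.0]
contact_force: [0.1, 0.2, -1.2]
grip_width: 28.2
```

drive_tool(hand=[0.2, 0.2, 0.2], travel=[[0, 0, 0.5], [0, 0, 0], [0, 0, 0]], turn=[[0, 0, 0], [0, 0, 0], [0, 0, 0]])

```text
t: 9.3
tcp_pos: [557.9, 65.4, 64.6]
orientation: [0.0, 0.782, 0.624, 0.0]
contact_force: [-0.6, -0.1, 1.6]
grip_width: 28.4
```

Contact felt (force rising, z stopped at 64.6). Releasing slowly.

drive_tool(hand=[0.36, 0.4, 0.45, 0.5, 0.55, 0.6, 0.7, 0.7, 0.7], travel=[[0, 0, 0], [0, 0, 0], [0, 0, 0], [0, 0, 0], [0, 0, 0], [0, 0, 0], [0, 0, 0], [0, 0, 0], [0, 0, 0]], turn=[[0, 0, 0], [0, 0, 0], [0, 0, 0], [0, 0, 0], [0, 0, 0], [0, 0, 0], [0, 0, 0], [0, 0, 0], [0, 0, 0]])

```text
t: 10.2
tcp_pos: [557.8, 65.5, 64.3]
orientation: [0.0, 0.782, 0.624, 0.0]
contact_force: [0.5, -0.1, -0.4]
grip_width: 59.7
```

drive_tool(hand=[0.7, 0.7, 0.7, 0.7, 0.7, 0.7, 0.7, 0.7, 0.7, 0.7], travel=[[0, 0, -5], [0, 0, -15], [0, 0, -25], [0, 0, -30], [0, 0, -30], [0, 0, -30], [0, 0, -25], [35, 0, 0], [40, 0, 0], [40, 0, 0]], turn=[[0, 0, 0], [0, 0, 0], [0, 0, 0], [0, 0, 0], [0, 0, 0], [0, 0, 0], [0, 0, 0], [0, 0, 0], [0, 0, 0], [0, 0, 0]])

```text
t: 11.2
tcp_pos: [584.0, 178.6, 226.7]
orientation: [0.001, 0.782, 0.623, 0.001]
contact_force: [1.1, -0.2, 0.5]
grip_width: 60.1
```

drive_tool(hand=[0.7, 0.7, 0.7, 0.7], travel=[[40, -10, 0], [40, -20, 0], [0, 0, 0], [0, 0, 0]], turn=[[0, 0, 0], [0, 0, 0], [0, 0, 0], [0, 0, 0]])

```text
t: 11.6
tcp_pos: [571.7, 263.1, 225.6]
orientation: [0.0, 0.781, 0.625, 0.001]
contact_force: [-0.1, -0.9, 0.3]
grip_width: 59.7
```

```bash
python3 - <<'E'
from h import *
delta(None); snap(6);crop('scene',6,250,360,180,320,4);crop('top',6,230,310,100,210,5)
E
```

```text
t 11.6 tcp [571.7 263.1 225.6] ang 77.3 tilt [ 0.08 -0.  ] w 59.7 F [-0.1 -0.9  0.3]
```

View pics/scene6_c250.png

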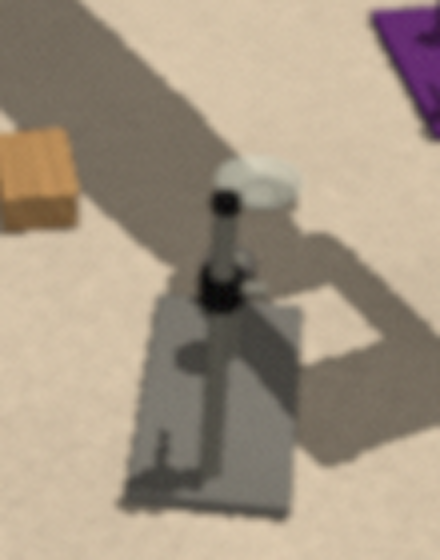

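View pics/top6_c230.png

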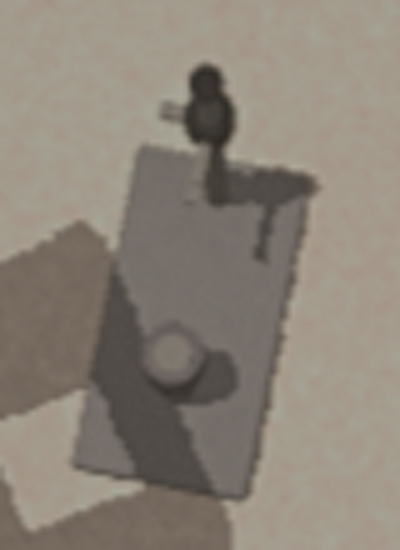

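View pics/top6.png

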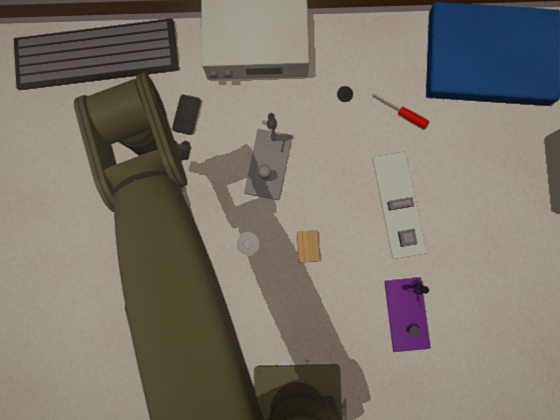

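```bash
python3 - <<'E'
from h import *
f=lambda x,y:((x+.5)/5+230-.5,(y+.5)/5+100-.5)
print('disc',onz('top',f(173,352),82).round(1))
for p in[(191,203),(193,198)]:
    print([ (z,onz('top',f(*p),z)[:2].round(1)) for z in(125,135,145,155)])
im=cv2.imread('pics/top6.png').astype(int).sum(2); print(im[126:146,262:276])
s=cv2.imread('pics/scene0.png').astype(int).sum(2); print(s[240:275,298:320])
for z in (130,140,150): print(z,proj('top',(617,52.8,z)),proj('scene',(617,52.8,z)))
E
python3 - <<'E'
import sys;sys.path.insert(0,'.')
from h import *
E
python3 -c "
from h import *
a=cv2.imread('pics/top6.png');cv2.imwrite('pics/p1.png',cv2.resize(cv2.convertScaleAbs(a[115:150,250:295],alpha=1.8),None,fx=14,fy=14,interpolation=cv2.INTER_CUBIC))"
```

```text
disc [561.7  65.4  82. ]
[(125, array([621.9,  53.9])), (135, array([619.2,  53.6])), (145, array([616.4,  53.3])), (155, array([613.7,  53. ]))]
[(125, array([624.2,  53. ])), (135, array([621.5,  52.7])), (145, array([618.7,  52.4])), (155, array([615.9,  52.1]))]
[[469 467 472 478 424 269 149 147 157 160 165 160 148 144]
 [471 472 475 479 472 383 192 135 150 155 143 144 133 173]
 [471 473 471 478 479 442 314 225 244 202 158 130 150 273]
 [398 417 434 474 478 476 452 394 345 303 199 148 237 387]
 [336 337 350 380 364 393 421 388 358 315 208 167 267 415]
 [320 316 326 322 320 329 351 351 350 304 191 179 238 398]
 [323 320 325 323 328 324 328 348 338 282 186 180 204 304]
 [328 325 322 331 329 327 334 352 339 274 189 183 201 275]
 [325 328 328 329 329 328 342 352 320 231 190 180 184 219]
 [326 325 330 330 329 331 344 352 314 213 191 185 185 205]
 [330 329 327 331 324 331 326 315 285 204 191 196 187 207]
 [330 332 328 327 328 337 339 331 285 217 188 185 188 202]
 [332 330 330 325 329 339 350 351 307 241 192 186 188 204]
 [330 332 332 328 332 340 353 342 301 242 190 184 182 196]
 [328 3
[... 3095 characters left out ...]
317 320 330 330 328 336
  333 333 332 330]
 [245 223 194 196 199 220 211 215 227 270 299 321 335 331 332 340 336 334
  337 329 333 326]
 [297 279 241 203 212 210 212 221 249 290 317 334 330 336 333 333 330 333
  333 333 331 333]
 [329 312 268 235 211 213 216 223 255 298 323 334 333 332 335 335 335 333
  328 335 332 335]
 [335 319 290 242 219 214 210 224 254 304 327 333 336 335 338 332 334 333
  332 332 332 335]
 [329 327 289 248 212 214 214 221 256 297 322 336 328 335 330 334 338 336
  333 335 332 331]]
130 [[268.26740303 141.70020763]] [[307.26201624 242.33921798]]
140 [[268.10469905 140.53489406]] [[307.49436504 238.5523668 ]]
150 [[267.93907048 139.34863402]] [[307.72948224 234.72039578]]
```

View pics/p1.png

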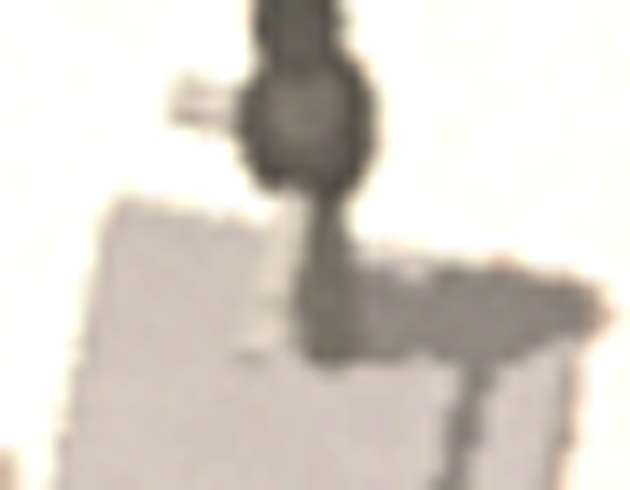

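```bash
python3 - <<'E'
from h import *
im=cv2.imread('pics/top0.png').astype(int); v=im.sum(2)
m=np.zeros(v.shape,np.uint8); m[182:245,155:205]=1
dark=((v<165)&(m>0)).astype(np.uint8)
n,l,st,ce=cv2.connectedComponentsWithStats(dark)
i=1+np.argmax(st[1:,4]); ys,xs=np.nonzero(l==i)
P=np.array([onz('top',(x,y),49)[:2] for x,y in zip(xs,ys)],np.float32)
print(st[i],cv2.fitLine(P,cv2.DIST_HUBER,0,.01,.01).ravel(),cv2.minAreaRect(P))
for y in range(192,236,5): print(y,v[y,164:198])
# rim
d=np.zeros(v.shape,np.uint8); d[160:190,150:182]=1
r=((v<200)&(d>0)).astype(np.uint8); ys,xs=np.nonzero(r[:184]); print(cv2.minEnclosingCircle(np.c_[xs,ys].astype(np.float32)))
cs,_=cv2.findContours(r,cv2.RETR_CCOMP,cv2.CHAIN_APPROX_NONE)
for c in cs:
    if len(c)>20: e=cv2.fitEllipse(c); print(e,onz('top',e[0],49).round(1))
E
python3 -c "
from h import *
b=cv2.imread('pics/top0.png');cv2.imwrite('pics/l2.png',cv2.resize(cv2.convertScaleAbs(b[155:245,140:210],alpha=1.8),None,fx=8,fy=6.6,interpolation=cv2.INTER_CUBIC))"
```

```text
[166 186  25  47 385] [9.6865320e-01 2.4841705e-01 4.7437262e+02 2.8035950e+02] ((477.2142333984375, 276.2043762207031), (112.06036376953125, 36.34616470336914), 15.150710105895996)
192 [246 245 203 133 131 133 128 136 132 130 125 135 143 147 150 161 202 239
 235 241 248 221 290 381 380 378 382 380 383 383 383 381 384 379]
197 [244 245 248 246 204 137 133 138 143 139 132 128 155 172 172 174 168 175
 216 246 251 246 220 209 307 383 374 375 376 384 381 381 384 376]
202 [268 246 249 252 250 227 158 134 141 135 135 133 123 146 170 173 171 166
 170 209 251 247 250 241 213 231 322 369 373 376 376 374 376 379]
207 [349 264 242 244 249 251 222 164 136 137 137 139 143 125 139 166 173 174
 170 172 204 252 250 249 245 220 282 380 383 378 373 383 385 384]
212 [380 374 323 245 245 248 249 248 202 145 135 138 140 135 125 128 153 174
 174 173 171 179 219 249 252 247 222 207 310 384 378 377 377 385]
217 [390 390 386 351 270 248 249 251 255 221 145 142 137 139 143 139 126 149
 175 175 173 173 170 213 250 254 250 244 211 240 333 378 375 376]
222 [385 385 383 393 352 266 247 246 251 254 222 165 137 132 136 140 138 131
 134 168 178 193 186 164 205 254 255 257 247 224 289 386 388 385]
227 [380 382 378 383 387 380 327 251 245 251 254 229 162 138 140 142 140 143
 133 135 201 237 214 185 139 128 158 168 170 212 234 208 306 390]
232 [381 378 388 389 391 381 380 338 258 245 245 223 208 191 152 130 133 150
 177 180 159 172 176 169 168 162 181 211 216 216 292 367 367 376]
((168.41566467285156, 176.1385498046875), 13.4639892578125)
((178.84719848632812, 186.22743225097656), (4.959674835205078, 6.3852972984313965), 168.5260772705078) [534.5 274.5  49. ]
((166.20419311523438, 175.0357208251953), (20.288164138793945, 21.797670364379883), 105.89495849609375) [563.  305.4  49. ]
((165.6331787109375, 174.82025146484375), (18.109872817993164, 19.581748962402344), 54.57038879394531) [563.6 306.8  49. ]
```

View pics/l2.png

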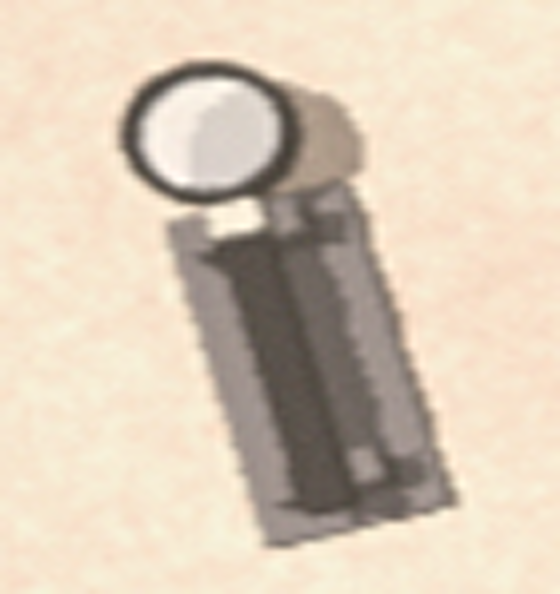

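```bash
python3 - <<'E'
from h import *
for p in [(172.0,197),(175.3,212),(178.0,222),(179.2,227)]: print(onz('top',p,49)[:2].round(1))
L=onz('top',(165.9,174.9),49)[:2]; print(L)
A=np.array([onz('top',p,49)[:2] for p in [(172.0,197),(175.3,212),(178.0,222),(179.2,227)]])
for a in A: d=L-a; print(np.hypot(*d).round(1),np.degrees(np.arctan2(d[1],d[0])).round(2))
# rest base plate corners at z=8 in crop l2 (8 x 6.6)
g=lambda x,y:((x+.5)/8+140-.5,(y+.5)/6.6+155-.5)
for p in[(168,225),(268,548),(458,500),(352,180)]: print('plate',onz('top',g(*p),8)[:2].round(1))
delta(None)
E
```

```text
[508.6 291. ]
[471.8 283. ]
[447.5 276.4]
[435.3 273.5]
[563.40226173 306.11779052]
56.8 15.37
94.5 14.2
119.7 14.38
132.1 14.3
plate [537.1 329.4]
plate [413.4 297.5]
plate [429.9 238.6]
plate [552.8 271.6]
t 11.7 tcp [572.1 261.6 225.2] ang 77.15 tilt [ 0.06 -0.  ] w 59.6 F [ 0.3 -0.4  0.6]
```

drive_tool(hand=[0.7, 0.7, 0.7, 0.7, 0.7, 0.7, 0.7, 0.7, 0.7, 0.7], travel=[[0, 0, 0], [0, 0, 0], [0, 0, 0], [0, 0, 0], [22, -35, 0], [23, -39, 0], [0, 0, 30], [0, 0, 40], [0, 0, 35], [0, 0, 0]], turn=[[0, 0, -6.8], [0, 0, -6.8], [0, 0, -6.9], [0, 0, -6.9], [0, 0, 0], [0, 0, 0], [0, 0, 0], [0, 0, 0], [0, 0, 0], [0, 0, 0]])

```text
t: 12.7
tcp_pos: [485.5, 284.1, 113.8]
orientation: [-0.002, 0.612, 0.79, -0.005]
contact_force: [-1.0, 0.1, -0.5]
grip_width: 59.6
```

drive_tool(hand=[0.7, 0.7], travel=[[0, 0, 20], [0, 0, 0]], turn=[[0, 0, 0], [0, 0, 0]])

```text
t: 12.9
tcp_pos: [488.7, 286.0, 98.9]
orientation: [-0.0, 0.612, 0.791, -0.001]
contact_force: [-0.1, -1.0, -0.7]
grip_width: 59.9
```

```bash
python3 - <<'E'
from h import *
delta((488.9,286.8,23)); snap(7);crop('scene',7,340,450,160,290,4);delta((488.9,286.8,23),104.5)
E
```

```text
t 12.9 tcp [488.7 286.   98.9] ang 104.49 tilt [-0.12 -0.06] w 59.9 F [-0.1 -1.  -0.7]
delta tool 0.7 0.4 75.9
t 13.0 tcp [489.9 286.9 101.1] ang 104.52 tilt [0.09 0.04] w 59.7 F [0.7 0.1 0.8]
turn z 0.02
delta tool 0.2 -1.0 78.1
```

View pics/scene7_c340.png

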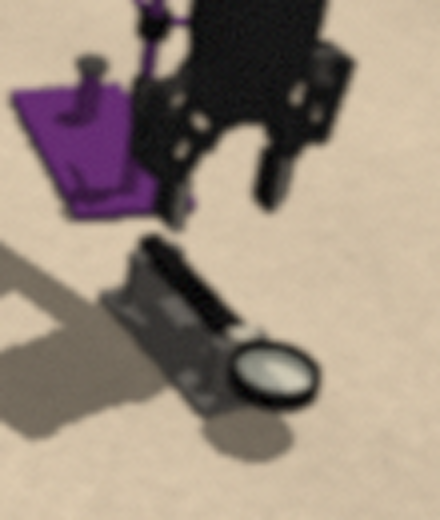

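drive_tool(hand=[0.7, 0.7, 0.7, 0.7, 0.7, 0.7, 0.7], travel=[[0, -0.5, 20], [0, 0, 25], [0, 0, 20], [0, 0, 8], [0, 0, 4], [0, 0, 0], [0, 0, 0]], turn=[[0, 0, 0], [0, 0, 0], [0, 0, 0], [0, 0, 0], [0, 0, 0], [0, 0, 0], [0, 0, 0]])

```text
t: 13.7
tcp_pos: [489.5, 287.5, 23.9]
orientation: [0.001, 0.612, 0.791, 0.001]
contact_force: [0.3, -0.4, 0.2]
grip_width: 59.8
```

```bash
python3 - <<'E'
from h import *
snap(8);crop('scene',8,340,450,160,290,4);delta((488.9,286.8,23),104.5)
E
```

```text
t 13.8 tcp [489.3 287.5  23.7] ang 104.58 tilt [0.12 0.05] w 59.9 F [-0.8 -0.7  0.1]
turn z 0.08
delta tool -0.5 -0.6 0.7
```

View pics/scene8_c340.png

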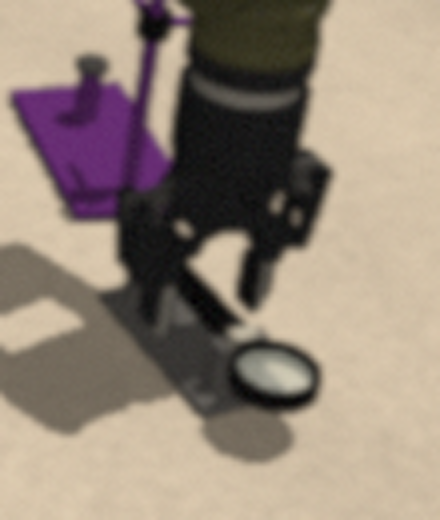

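drive_tool(hand=[0.4, 0.3, 0.2, 0.1, 0, 0, 0, 0, 0], travel=[[0, 0, 0], [0, 0, 0], [0, 0, 0], [0, 0, 0], [0, 0, 0], [0, 0, 0], [0, 0, 0], [0, 0, 0], [0, 0, 0]], turn=[[0, 0, 0], [0, 0, 0], [0, 0, 0], [0, 0, 0], [0, 0, 0], [0, 0, 0], [0, 0, 0], [0, 0, 0], [0, 0, 0]], grip_force=60)

```text
t: 14.7
tcp_pos: [488.6, 287.1, 22.6]
orientation: [0.0, 0.612, 0.791, 0.0]
contact_force: [-0.8, -0.1, 4.9]
grip_width: 14.8
```

```bash
python3 - <<'E'
from h import *
delta(None);print(manip.sense()['wrist_torque'])
E
```

```text
t 14.7 tcp [488.6 287.1  22.6] ang 104.58 tilt [0.02 0.01] w 14.8 F [-0.8 -0.1  4.9]
[-0.09112793  0.0882891   0.01639318]
```

drive_tool(hand=[0, 0, 0, 0, 0, 0, 0, 0, 0, 0], travel=[[0, 0, -5], [0, 0, -10], [0, 0, -20], [0, 0, -25], [0, 0, -25], [0, 0, -10], [0, 0, -5], [0, 0, 0], [0, 0, 0], [0, 0, 0]], turn=[[0, 0, 0], [0, 0, 0], [0, 0, 0], [0, 0, 0], [0, 0, 0], [0, 0, 0], [0, 0, 0], [0, 0, 0], [0, 0, 0], [0, 0, 0]])

```text
t: 15.7
tcp_pos: [487.5, 286.6, 120.7]
orientation: [-0.001, 0.612, 0.791, -0.001]
contact_force: [0.3, 0.1, -0.7]
grip_width: 14.7
```

```bash
python3 - <<'E'
from h import *
delta((486.2,46.4,121)); snap(9);crop('scene',9,340,450,160,290,4);print(manip.sense()['wrist_torque'])
E
```

```text
t 15.7 tcp [487.5 286.6 120.7] ang 104.58 tilt [-0.15 -0.07] w 14.7 F [ 0.3  0.1 -0.7]
delta tool -232.2 -61.7 -0.3
[-0.01570273 -0.01404928  0.01335217]
```

View pics/scene9_c340.png

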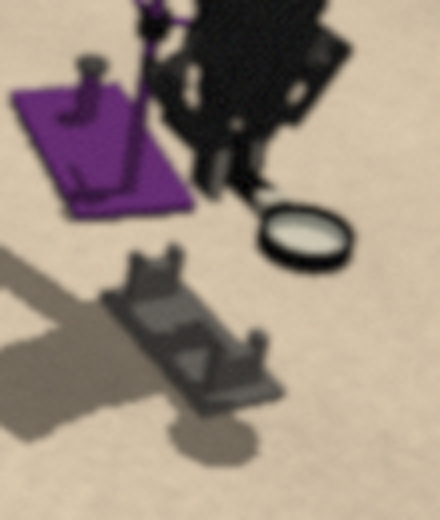

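Loupe is lifted level, off the rest. Carry it over the specimen.

drive_tool(hand=[0, 0, 0, 0, 0, 0, 0, 0, 0, 0], travel=[[-8, -2, 0], [-18, -5, 0], [-25, -7, 0], [-30, -8, 0], [-30, -8, 0], [-30, -8, 0], [-30, -8, 0], [-28, -7, 0], [-20, -5, 0], [-8, -3, 0]], turn=[[0, 0, 0], [0, 0, 0], [0, 0, 0], [0, 0, 0], [0, 0, 0], [0, 0, 0], [0, 0, 0], [0, 0, 0], [0, 0, 0], [0, 0, 0]])

```text
t: 16.8
tcp_pos: [486.2, 50.1, 122.2]
orientation: [0.0, 0.613, 0.79, -0.0]
contact_force: [0.7, -0.4, -0.7]
grip_width: 14.8
```

drive_tool(hand=[0, 0, 0, 0, 0], travel=[[-5, -1, 0], [0, 0, 0], [0, 0, 0], [0, 0, 0], [0, 0, 0]], turn=[[0, 0, 0], [0, 0, 0], [0, 0, 0], [0, 0, 0], [0, 0, 0]])

```text
t: 17.3
tcp_pos: [486.8, 47.5, 122.3]
orientation: [-0.0, 0.611, 0.791, -0.0]
contact_force: [-0.6, -0.2, -1.4]
grip_width: 15.2
```

```bash
python3 - <<'E'
from h import *
delta((486.2,46.4,121)); snap(10);crop('scene',10,250,370,180,320,4);crop('top',10,220,320,100,220,5)
E
```

```text
t 17.3 tcp [486.8  47.5 122.3] ang 104.64 tilt [-0.01  0.  ] w 15.2 F [-0.6 -0.2 -1.4]
delta tool -0.9 -0.8 1.3
```

View pics/scene10_c250.png

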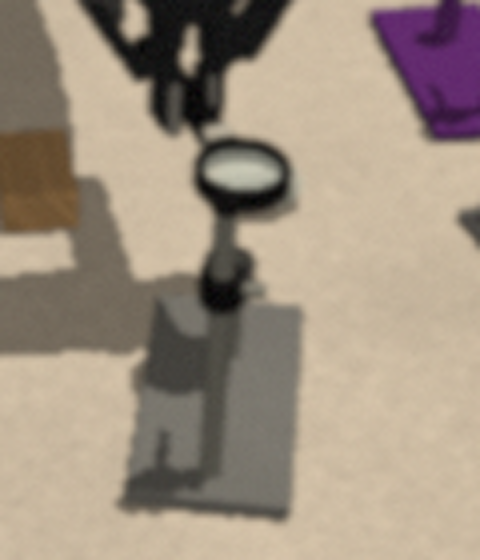

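View pics/top10_c220.png

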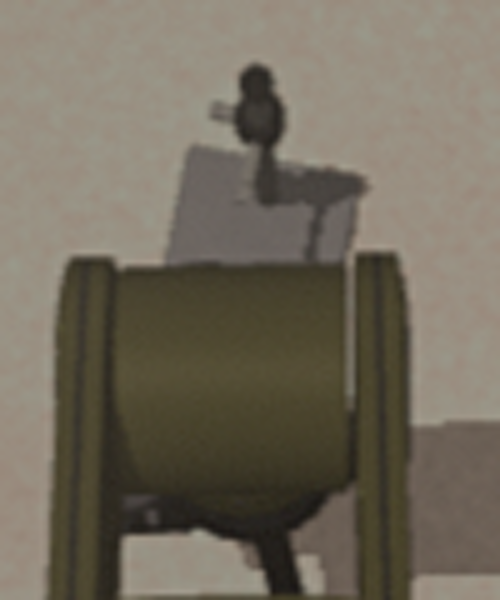

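```bash
python3 - <<'E'
from h import *
s=cv2.imread('pics/scene10.png').astype(int).sum(2)
print('rim cols 300-318, rows 210-240'); print(s[210:240,302:320:2])
print('rim row 222/225 horizontally'); print(s[222:228,294:328])
th=np.linspace(0,2*np.pi,73)
def bb(c,r,h):
    P=np.array([[c[0]+r*np.cos(a),c[1]+r*np.sin(a),c[2]+dz] for a in th for dz in(-h/2,h/2)]); q=proj('scene',P); return q.min(0).round(1),q.max(0).round(1)
print('rim pred',bb((561.5,66.5,141.7),27,14))
for h in(135,140,145,150): print(h,bb((657.2,42.9,h),12,18))
print('posttop',proj('scene',(657.2,42.9,196)))
print('s0 post cap'); s0=cv2.imread('pics/scene0.png').astype(int).sum(2); print(s0[222:238,300:314])
E
```

```text
rim cols 300-318, rows 210-240
[[195 304 498 559 563 559 546 547 552]
 [351 429 507 547 564 553 549 543 556]
 [451 493 505 519 555 551 553 549 552]
 [457 466 440 435 492 515 535 550 551]
 [374 339 286 274 355 403 440 497 544]
 [239 180 125 118 184 233 271 371 487]
 [123  92 118 137 146 138 132 199 373]
 [103 181 235 252 247 233 194 122 212]
 [180 282 329 344 342 337 300 210 130]
 [277 354 391 407 412 393 369 311 194]
 [346 416 461 486 491 477 445 383 291]
 [411 496 538 556 561 552 530 454 363]
 [474 549 568 572 575 578 571 518 436]
 [483 559 565 573 564 564 555 548 484]
 [397 518 544 552 549 547 542 525 460]
 [241 407 482 527 527 520 509 464 364]
 [103 246 355 458 461 457 441 340 215]
 [ 40 104 197 289 306 302 284 187  94]
 [ 54  50  86 114 130 130 119  68  34]
 [116  54  54  64  52  54  36  45  64]
 [217  58  43  63  33  27  46  43 112]
 [328  74  48  41  52  59  67 109 195]
 [414 121  58  63 115 119 155 199 262]
 [471 189  98 122 211 222 247 278 312]
 [499 252 158 209 302 310 321 331 368]
 [503 271 213 270 390 418 420 425 460]
 [488 257 231 306 497 530 529 531 537]
 [485 266 229 31
[... 1532 characters left out ...]
0 495 439 386 378 379 392 407 426 433 428 436 435]
 [520 515 448 344 266 244 252 269 305 357 401 430 440 451]
 [530 498 417 267 144 116 111 127 178 259 346 416 443 451]
 [524 491 390 230  94  51  64  57  90 181 309 401 440 451]
 [516 471 363 197  67  50  42  43  62 150 268 365 410 422]
 [510 475 364 201  73  32  60  43  61 128 237 323 357 372]
 [521 492 400 255 119  52  37  33  61 142 220 282 305 315]
 [527 513 445 318 178 107  93 104 127 183 244 286 293 293]
 [539 525 473 367 238 168 150 162 196 248 289 307 311 310]
 [543 531 479 369 258 209 200 207 250 319 374 391 393 402]
 [537 520 463 352 251 214 211 222 288 392 466 497 501 500]
 [541 527 455 337 244 216 213 228 304 424 506 542 541 536]]
```

```bash
python3 - <<'E'
from h import *
th=np.linspace(0,2*np.pi,181)
def bb(c,r,h):
    P=np.array([[c[0]+r*np.cos(a),c[1]+r*np.sin(a),c[2]+dz] for a in th for dz in(-h/2,h/2)]); q=proj('scene',P); return np.r_[q.min(0),q.max(0)]
def meas(k,x0,x1,y0,y1,t=300):
    s=cv2.imread(f'pics/scene{k}.png').astype(int).sum(2).astype(np.uint16)
    b=cv2.resize(s[y0:y1,x0:x1].astype(np.float32),None,fx=8,fy=8,interpolation=cv2.INTER_CUBIC)
    m=(b<t).astype(np.uint8); n,l,st,ce=cv2.connectedComponentsWithStats(m); i=1+np.argmax(st[1:,4])
    x,y,w,h,_=st[i]; cv2.imwrite(f'pics/mm{k}.png',(l==i)*255)
    g=lambda v,o:(v)/8+o-.5
    return np.array([g(x,x0),g(y,y0),g(x+w,x0),g(y+h,y0)])
for k,c,w in [(7,(563.4,306.1,42),(394,425,241,266)),(9,(562.3,305.6,140.1),(404,432,206,232)),(10,(561.5,66.5,141.7),(292,328,205,236))]:
    m=meas(k,*w);p=bb(c,27,14); print(k,m.round(1),p.round(1),'ctr diff',((m[:2]+m[2:])/2-(p[:2]+p[2:])/2).round(2))
E
```

```text
7 [393.5 240.5 419.4 264.5] [396.1 243.  420.6 262.1] ctr diff [-1.91 -0.05]
9 [403.5 209.6 428.  228. ] [402.7 208.7 428.5 227.7] ctr diff [0.18 0.62]
10 [291.5 204.5 322.1 235.5] [297.5 212.6 322.5 232.2] ctr diff [-3.17 -2.38][ WARN:0@0.705] global loadsave.cpp:1063 imwrite_ Unsupported depth image for selected encoder is fallbacked to CV_8U.
```

```bash
cd pics; python3 -c "
import cv2,numpy as np
a=[cv2.imread(f'mm{k}.png') for k in(7,9,10)]
H=max(x.shape[0] for x in a);print([x.shape for x in a])
cv2.imwrite('mmx.png',np.hstack([cv2.copyMakeBorder(x,0,H-x.shape[0],0,5,cv2.BORDER_CONSTANT,value=(0,0,255)) for x in a]))"
```

```text
[(200, 248, 3), (208, 224, 3), (248, 288, 3)]
```

View pics/mmx.png

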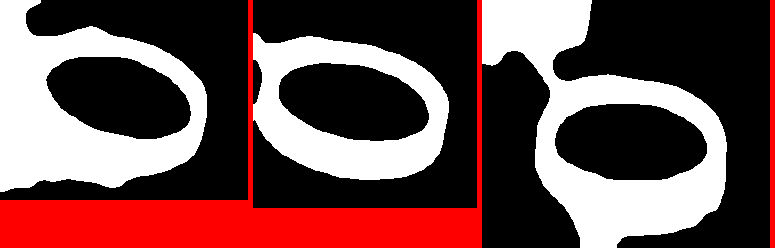

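```bash
python3 - <<'E'
from h import *
def hole(k,x0,x1,y0,y1,t=330):
    s=cv2.imread(f'pics/scene{k}.png').astype(int).sum(2)
    b=cv2.resize(s[y0:y1,x0:x1].astype(np.float32),None,fx=8,fy=8,interpolation=cv2.INTER_CUBIC)
    m=(b>t).astype(np.uint8); cs,h=cv2.findContours(m,cv2.RETR_CCOMP,cv2.CHAIN_APPROX_NONE)
    best=None
    for c in cs:
        x,y,w,hh=cv2.boundingRect(c)
        if x>0 and y>0 and x+w<b.shape[1] and y+hh<b.shape[0] and cv2.contourArea(c)>3000:
            if best is None or cv2.contourArea(c)<cv2.contourArea(best): best=c
    e=cv2.fitEllipse(best); ce=np.array(e[0]); ce=(ce+.5)/8+np.array([x0,y0])-.5
    return ce,(np.array(e[1])/8).round(1),e[2]
for k,c,w in [(0,(563.4,306.1,42),(392,425,239,266)),(7,(563.4,306.1,42),(392,425,239,266)),(9,(562.3,305.6,140.1),(404,432,206,232)),(10,(561.5,66.5,141.7),(292,328,205,236))]:
    m=hole(k,*w); p=proj('scene',c)[0]; print(k,m[0].round(2),m[1],p.round(2),'diff',(m[0]-p).round(2), 'px/mm z',(proj('scene',(c[0],c[1],c[2]+10))[0]-p)/10)
E
```

```text
0 [408.64 252.77] [ 8.3 17.1] [408.25 252.38] diff [0.39 0.39] px/mm z [ 0.07383732 -0.33141646]
7 [408.55 252.68] [ 8.8 17.8] [408.25 252.38] diff [0.3 0.3] px/mm z [ 0.07383732 -0.33141646]
9 [416.08 218.36] [ 8.6 18.6] [415.46 218.02] diff [0.61 0.34] px/mm z [ 0.08179508 -0.36824161]
10 [310.05 222.37] [ 9.  18.6] [309.92 222.21] diff [0.13 0.16] px/mm z [ 0.02380817 -0.37483073]
```

```bash
python3 - <<'E'
from h import *
o=C['scene'][3][:2]
for ax in [(656.1,44.1),(657.2,42.9)]:
    ax=np.array(ax); v=(o-ax)/np.linalg.norm(o-ax)
    for h in(135,140,145):
        print(ax,h,'postfront/collartop',proj('scene',[*(ax+6*v),h+9]).round(1),'collar bottom front',proj('scene',[*(ax+12*v),h-9]).round(1),'knob',proj('scene',[ax[0]+4,ax[1]+18,h]).round(1))
    print('post front at 196',proj('scene',[*(ax+6*v),196]),'back',proj('scene',[*(ax-6*v),196]),'front plate post',proj('scene',[*(ax+6*v),12]))
E
```

```text
[656.1  44.1] 135 postfront/collartop [[306.1 250.9]] collar bottom front [[305.6 259.7]] knob [[315.1 253.3]]
[656.1  44.1] 140 postfront/collartop [[306.2 248.9]] collar bottom front [[305.7 257.8]] knob [[315.3 251.3]]
[656.1  44.1] 145 postfront/collartop [[306.4 247. ]] collar bottom front [[305.8 255.9]] knob [[315.4 249.4]]
post front at 196 [[307.37939309 229.9259473 ]] back [[307.59810778 226.30294605]] front plate post [[303.24116874 298.47548965]]
[657.2  42.9] 135 postfront/collartop [[305.6 251.3]] collar bottom front [[305.1 260.1]] knob [[314.6 253.6]]
[657.2  42.9] 140 postfront/collartop [[305.7 249.3]] collar bottom front [[305.2 258.2]] knob [[314.8 251.7]]
[657.2  42.9] 145 postfront/collartop [[305.8 247.3]] collar bottom front [[305.3 256.3]] knob [[314.9 249.8]]
post front at 196 [[306.85470067 230.29311363]] back [[307.07113939 226.66140962]] front plate post [[302.76743469 298.87483573]]
```

```bash
python3 - <<'E'
from h import *
a=cv2.imread('pics/top0.png');cv2.imwrite('pics/sh.png',cv2.resize(cv2.convertScaleAbs(a[125:160,260:300],alpha=2.3),None,fx=16,fy=16,interpolation=cv2.INTER_CUBIC))
print(proj('top',[(656.1,44.1,12),(656.1,44.1,196),(656.1,44.1,140)]))
b=cv2.imread('pics/scene0.png');cv2.imwrite('pics/sh2.png',cv2.resize(cv2.convertScaleAbs(b[280:312,276:312],alpha=1.6),None,fx=16,fy=16,interpolation=cv2.INTER_CUBIC))
E
```

```text
[[273.07260696 138.83684914]
 [270.76192693 115.88809251]
 [271.54498632 123.66512748]]
```

View pics/sh.png

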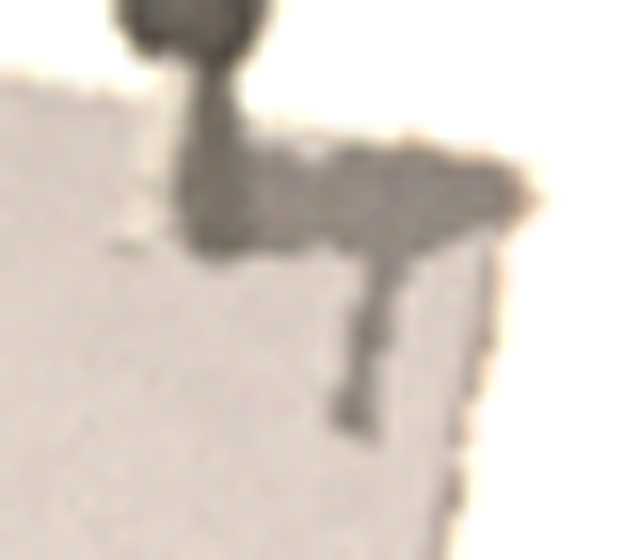

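View pics/sh2.png

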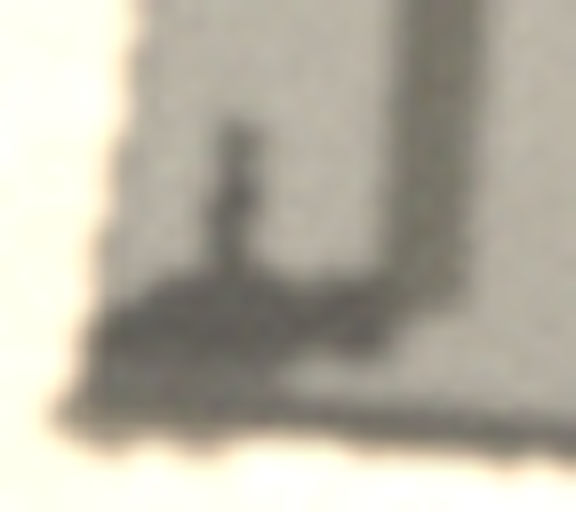

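```bash
python3 - <<'E'
from h import *
f=lambda x,y:((x+.5)/6+140-.5,(y+.5)/6+155-.5)
S=onz('top',f(212,127),0); print('lens shadow',S, (S-[563.4,306.1,42])/42)
g=lambda x,y:((x+.5)/16+260-.5,(y+.5)/16+125-.5)
for nm,p,z in [('tip',(525,195),0),('ptr',(385,205),12),('ptrEnd',(355,435),12),('wideL',(330,150),12),('wideR',(440,245),12)]:
    print(nm,onz('top',g(*p),z).round(1))
k=lambda x,y:((x+.5)/16+276-.5,(y+.5)/16+280-.5)
for nm,p,z in [('tip',(60,415),0),('ptr',(230,310),12),('ptrEnd',(238,120),12)]:
    print('scene',nm,onz('scene',k(*p),z).round(1))
E
```

```text
lens shadow [570.69806157 295.18719923   0.        ] [ 0.17376337 -0.25982859 -1.        ]
tip [663.5  -5.    0. ]
ptr [659.2  17.4  12. ]
ptrEnd [622.1  23.1  12. ]
wideL [668.4  25.9  12. ]
wideR [652.4   8.9  12. ]
scene tip [666.4  -9.3   0. ]
scene ptr [660.7  14.1  12. ]
scene ptrEnd [624.3  19.6  12. ]
```

```bash
python3 - <<'E'
from h import *
ax=np.array([656.1,44.1]);u=np.array([.976,-.217])
for z in(131,140,149): print(z,'root on pedestal side',proj('top',[*(ax-12*u),z]).round(2),'far side',proj('top',[*(ax+12*u),z]).round(2),'left',proj('top',[*(ax+12*np.array([.217,.976])),z]).round(2),'right',proj('top',[*(ax-12*np.array([.217,.976])),z]).round(2))
v=cv2.imread('pics/top0.png').astype(int).sum(2)
print(v[110:130,262:282])
E
```

```text
131 root on pedestal side [[270.65 129.84]] far side [[272.68 119.86]] left [[266.52 123.89]] right [[276.81 125.8 ]]
140 root on pedestal side [[270.52 128.7 ]] far side [[272.57 118.64]] left [[266.36 122.7 ]] right [[276.73 124.63]]
149 root on pedestal side [[270.39 127.54]] far side [[272.46 117.41]] left [[266.2 121.5]] right [[276.65 123.44]]
[[384 383 386 378 384 380 385 386 384 383 383 387 380 380 382 377 374 371
  374 377]
 [384 387 389 382 383 389 391 389 387 387 388 390 384 382 381 383 379 382
  382 381]
 [383 384 387 386 388 389 385 368 324 314 357 389 386 386 378 385 385 383
  385 385]
 [382 384 382 382 388 389 353 255 178 169 210 280 360 390 388 387 385 384
  389 387]
 [385 386 384 384 386 352 244 141 118 113 113 162 306 395 392 388 387 381
  380 381]
 [383 386 387 390 390 327 158 112 114 123 117 119 251 367 394 387 388 388
  380 372]
 [384 389 392 395 393 323 134 108 122 124 116 116 208 332 390 384 386 389
  380 379]
 [388 392 395 399 401 336 146 106 125 123 120 127 230 353 395 390 389 384
  382 377]
 [391 393 395 396 401 354 194 120 119 124 122 121 196 323 391 387 39
[... 252 characters left out ...]
 392 392
  389 390]
 [288 268 292 300 261 149 124 149 164 155 152 154 132 101 178 324 396 397
  381 385]
 [274 240 247 263 227 138 121 139 161 157 150 148 122 109 184 321 400 394
  386 382]
 [373 340 312 303 239 132 123 126 146 157 151 140 119 109 183 321 392 392
  387 379]
 [393 388 386 385 334 186 116 126 135 142 133 131 112 112 181 315 388 390
  382 381]
 [392 394 394 400 354 208 114 118 127 128 127 128 117 109 223 347 391 388
  384 379]
 [392 396 395 400 395 308 153 105 116 121 119 120 103 138 287 391 397 385
  378 382]
 [390 392 397 401 402 369 253 184 200 162 123 103 116 220 345 399 391 384
  379 382]
 [331 343 360 396 398 394 373 320 282 243 161 119 188 321 387 398 390 386
  384 384]]
```

drive_tool(hand=[0, 0, 0, 0, 0, 0, 0, 0], travel=[[-1, 0, 0.7], [0, 0, 0], [0, 0, 0], [0, 0, 0], [0, 0, 0], [0, 0, 0], [0, 0, 0], [0, 0, 0]], turn=[[0, 0, 0], [0, 0, 0], [0, 0, 0], [0, 0, 0], [0, 0, 0], [0, 0, 0], [0, 0, 0], [0, 0, 0]])

```text
t: 18.2
tcp_pos: [487.0, 45.9, 121.6]
orientation: [-0.0, 0.612, 0.791, -0.0]
contact_force: [0.1, 0.2, -0.9]
grip_width: 14.6
```

```bash
python3 - <<'E'
from h import *
delta(None); print(abs(manip.sense()['joint_velocities']).max()); snap(11); delta(None); crop('scene',11,250,370,180,320,4)
E
```

```text
t 18.2 tcp [487.   45.9 121.6] ang 104.58 tilt [-0.  0.] w 14.6 F [ 0.1  0.2 -0.9]
0.0018219960364840148
t 18.3 tcp [487.   45.9 121.6] ang 104.58 tilt [-0.  0.] w 15.3 F [-0.5 -0.  -1.1]
```

View pics/scene11_c250.png

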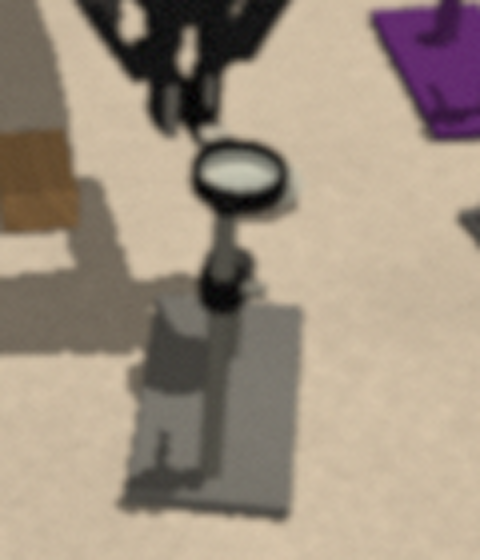

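```bash
python3 -c "
from rig import manip
print(manip.sign_off())"
```

```text
the job is handed in; nothing more can be done
None
```

I set the round specimen on the grey stand's pedestal and released it. Then I took the loupe by its handle and handed in at about 18 s, still holding it over the specimen. No verdict came back.

**Specimen:** the last top view shows it upright at about (561.7, 65.4), against the pedestal at about (558.5, 65.8). That is about 3 mm off centre, and the limit is 8 mm. I took that view before the loupe came over. After that the arm blocked the top camera and the post hid most of the specimen in the scene camera.

**Loupe:** the lens is at about (562, 65), worked out from the arm pose, and within about 1 mm of the specimen's centre. It is held level and still at 60 N, with no contact force at the wrist. Its rim middle is at about 141 mm, worked out from its known height on the rest, and the picture showed no droop.

**Pointer height (least certain):** the pointer itself is barely visible, so I assumed it sits at mid-collar. The scene camera put the collar at about 139–141 mm and the top camera, which is much less sensitive here, at about 143–146 mm. I chose 141 mm, so the height could be off by a few mm against a 6 mm limit.

**Other disagreements:** the two cameras differed by about 3 mm sideways on the stand and board. I trusted the top view there because it matched where the fingers gripped. Shadow checks on the pointer were inconclusive. I saw no bystander moved in the last pictures, but I did not measure their positions.

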